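Push a board home against the bench fence and dog

ROBOT

A 6-joint arm with a two-finger parallel gripper is mounted at the origin on the work surface. World frame = base frame: x ahead of the robot, y to its left, z up, the work surface at z = 0. Lengths are in m, angles in rad, forces in N, time in s.
With the tool pointing down it reaches from about 0.35 to 0.775 m from the base axis. Payload 5.5 kg.
Tool frame: the origin (TCP) lies midway between the tips of the shut fingers; the grasp point (between the pads) lies 19 mm behind it; z points along the fingers, y is the line along which they close (so a half turn about z gives the same grasp; the last joint's range is limited). The gripper opens to 85 mm and grips with 20 to 120 N. Pads are 22 mm wide; open, the fingers measure 114 mm over their backs; the gripper's body (76 mm by 85 mm) begins 54 mm behind the grasp point. The pads swing forward as they close: fully open they stand 13 mm farther back than shut.
Start: joints at [-1.354, 0.313, 0.046, 1.304, 0, 1.431], TCP at [0.201, -0.539, 0.231] pointing down, gripper open.
Joint ranges: [-2.76, 2.76], [-0.86, 1.69], [-1.03, 1.26], [-2.2, 2.34], [-1.47, 1.5], [-3.14, 3.14]. Speed limits (rad/s): [2.57, 2.57, 3.14, 3.14, 3.14, 3.14].

INTERFACE

Orientations are given as a unit quaternion [w, x, y, z].
In Python, from workcell import env gives the robot as it stands.
- The arm moves only by the tool move_arm, never from a script. Its argument "targets" is a list of rows, each a list of 3 entries, a list of its own where there are three numbers: the shift along the tool's x, y, z in mm, then the turn, a rotation vector about the tool's x, y, z in units of 10 degrees (1.0 is 10 degrees), then the closure, from -1 (fully open) to 1 (shut). In form: [[[dx, dy, dz], [ax, ay, az], gripper], ...]. A call has 1 to 5 rows; each row is the pose to reach, as a shift and turn from the pose commanded when the call began, along the tool's axes at that moment; what a row does not reach only later rows make up. A row lasts 1/8 s, in which the tool goes at most 62.5 mm and 10.7 degrees, less where a joint would pass 70% of its speed; a pose out of reach is approached as far as the arm can. A call with a gripper value outside its range is refused whole. The fingers move at their own pace and stop on an object; "squeeze" is the grip in N (left out, the last holds). Time passes only in rows, so rows that repeat a pose let the fingers close. It gives the time, the measured TCP pose, the force, the opening and the grip force at its end, in the units of the state.
- env.get_state(): the state, without advancing time (a new reading comes with each control period).
- env.read_camera(name): name is "scene" or "side" or "wrist"; returns a dict with "pixels" (384x512x3 uint8, red, green, blue), "fovy" (degrees; the focal length in pixels is half the picture's height over the tangent of half this angle, whatever the lens; pixels are square), "cx", "cy" (the principal point, pixels), "extrinsics" (4x4, takes a point from world to camera coordinates); the wrist camera has in their place "mount" (4x4, takes a point from camera to tool coordinates, whose origin is the TCP and whose axes are the flange's). Camera axes: x right, y up, looking along -z (the intrinsics and any distortion apply to the point x, -y, -z); pixel columns grow to the right and rows downward; lengths in m; the calibration is good to about 2 mm. A picture is of the moment at which its call begins: read the wrist's pose just before it. There is no depth.
- env.hand_in(): hands the job in; it is judged then, once.
Trained networks look in a picture, given as the dict that the camera call returned (one of the last four; its "shot" number tells which), for a name from the list of things; names that differ only in an ending like _2 or _b are one class to them, and where a whole thing is asked for, a point or a joint stands for the part that bears it (a point fixed in the world has none). Each returns a list of dicts, best first, with "confidence" (0 to 1); they miss things now and then, are a little off and sometimes report something else, mostly with a low value. They report only what shows in the picture. A call takes as long as a camera call.
- env.spot_in(thing, picture): "centre" ([x, y, z] in m, in world coordinates, good to about 4 mm: the middle of the surface that is visible of it).
- env.regions_of(thing, picture): "mask" (384x512 bool, what is visible of it).
- env.landmark_of(thing, picture): "centre" ([x, y, z] in m, in world coordinates, good to about 4 mm: a listed point, or the origin of a listed thing).
The state is a dict: "clock": time; "joint_pos": joint angles; "qvel": joint speeds; "tau": joint torques, N m; "tcp_pos": TCP position; "orientation": TCP orientation; "wrist_force": force on the tool from outside, world axes, zero at the start; "ft_torque": the same for the moment, N m; "finger_gap": finger opening in m; "grip_force": force on a finger pad.
Only numpy, scipy, OpenCV 4.12 (cv2) and the standard library are available. Lean on these libraries where they do the work, as an engineer would, in place of code of your own. Each camera call takes 0.05 s, during which the arm holds its last target. There are 200 camera calls.

TASK

Get the pine board ready for planing: push it along the bench with the fingers until one of its long sides lies flat against the dark wooden fence and one of its ends is up against the brass bench dog. Do not grip the board between the fingers or lift it, and leave the plane, the chisel, the offcut and the glue bottle where they are. Finish with the hand clear of everything.

Things in the scene. Friction and masses are not known exactly. Their poses are not given: they have to be found in the camera images.
- board: The loose workpiece: a plain pale pine board lying on the bench, 60 mm (its x) by 160 mm (its y, lengthwise) by 40 mm high (z), about 0.16 to 0.32 kg, wood sliding on wood (a few newtons move it). Origin: centre of its underside. At the start it lies on the robot's side of the fence, clear of fence and dog, its length within 0.35 rad of the fence's.
- fence: Dark hardwood batten fixed to the bench, 30 mm (its x) by 400 mm (its y, lengthwise) by 25 mm high. Origin: centre of its underside. Its working face is the one at x = -15 mm in its own frame, towards the robot. It does not move.
- dog: Round brass bench dog (peg) fixed in the bench, 20 mm in diameter, standing 30 mm high; origin at the centre of its foot. It stands 30 mm in front of the fence's working face (x = -45 mm in the fence's frame), and either 170 mm to the fence's +y or 170 mm to its -y; the other place has only an empty flush dog hole, a black disc. It does not move. A 60 mm wide board flat against the fence meets it at the middle of its end.
- offcut: Bystander: short loose pine offcut 40 x 70 x 35 mm high, on the bench on the far side of the fence. Origin: centre of its underside.
- chisel: Bystander: loose chisel lying along the far side of the fence, wooden handle 120 x 26 x 22 mm, steel blade; 255 mm long overall. Origin: under the middle of the handle; the blade points to its +x.
- plane: Bystander: steel hand plane with wooden handles standing on the bench to the right of the fence (-y), 250 mm long (its x), 62 mm wide, about 105 mm high, 1.5 kg. Origin: centre of its sole.
- glue: Bystander: white glue bottle standing to the left of the fence (+y), 60 mm in diameter, 150 mm tall. Origin: centre of its foot.

How it is judged:
By the outcome, as a careful person would: the job done as asked, in the order asked, and still so for the second after the job is handed in, with the robot touching nothing.
It also fails if it takes over 54 s, if anything falls off the work surface, if the arm or the gripper's body presses on something with over 40 N, if the wrist force passes 120 N, or if a joint passes its speed limit or range.

## Working session

There is one attempt and no reset: what is moved stays moved. The work goes in short steps, Python scripts to look and compute and a tool call to move; the robot and the scene stay as the last step left them, time stands still between calls to the robot, and variables do not carry over. Pictures are saved under pics/ and viewed, at most 10 in all, crops included, and the job is handed in when it is done.

Besides the shell and the picture viewer there is one more tool, called as name(argument=value, ...), one argument or row to a line, values as JSON. move_arm: Moves the arm, as the interface text tells. Its arguments: {"type":"object","properties":{"targets":{"type":"array","items":{"type":"array"}},"squeeze":{"type":"number"}},"required":["targets"]}

```bash
mkdir -p pics
cat > h.py <<'E'
import numpy as np, cv2
from workcell import env
def f(p): return 192/np.tan(np.radians(p["fovy"])/2)
def ray(p,u,v):
    E=np.array(p["extrinsics"]);d=np.array([(u-p["cx"])/f(p),-(v-p["cy"])/f(p),-1])
    return -E[:3,:3].T@E[:3,3],E[:3,:3].T@d
def onz(p,u,v,z):
    o,d=ray(p,u,v);return (o+d*(z-o[2])/d[2])
E
python3 - <<'E'
from h import *
print(env.get_state())
for n in("scene","side"):
    p=env.read_camera(n);cv2.imwrite(f"pics/{n}0.png",p["pixels"][...,::-1])
    print(n,{k:v for k,v in p.items() if k!="pixels"})
    for t in("board","fence","dog","plane","glue"):
        print(t,[(np.round(r["centre"],4),round(r["confidence"],2)) for r in env.landmark_of(t,p)][:2])
    for t in("board","fence"):
        for r in env.regions_of(t,p)[:1]:
            m=r["mask"].astype(np.uint8);c=max(cv2.findContours(m,0,2)[0],key=cv2.contourArea)
            print(t,m.sum(),cv2.approxPolyDP(c,3,True)[:,0].tolist())
E
```

```text
{'clock': 0.0, 'joint_pos': array([-1.35361863e+00,  3.14030291e-01,  4.49575892e-02,  1.30360788e+00,
        1.08235849e-05,  1.43115857e+00]), 'qvel': array([ 0.00070996,  0.00037973,  0.00051239, -0.00045109,  0.00015333,
        0.00038743]), 'tau': array([ 1.45414247e-04, -4.80626643e+01,  2.98533440e+01,  1.95015944e-02,
       -4.05366825e-05, -1.57011321e-06]), 'tcp_pos': array([ 0.20070249, -0.53827549,  0.23038313]), 'orientation': array([-9.41629805e-04,  9.84127073e-01,  1.77462718e-01, -3.11094003e-05]), 'wrist_force': array([ 0.42766875,  0.72143143, -0.63829075]), 'ft_torque': array([-0.06837517,  0.03231119,  0.00850864]), 'grip_force': 0.0, 'finger_gap': 0.08494323351866256}
scene {'fovy': 43.049840189456795, 'cx': 255.9530053972034, 'cy': 193.5613814067691, 'extrinsics': array([[-0.26511641,  0.96410459, -0.01468393,  0.16339129],
       [-0.73664431, -0.19269453,  0.64824685,  0.43574811],
       [ 0.62214825,  0.18267771,  0.76128865, -2.09271825],
       [ 0.        ,  0.        ,  0.        ,  1.        ]]), 'shot': 1}
board []
fence []
dog []
plane []
glue []
side {'fovy': 42.461029845091964, 'cx': 252.95938097810028, 'cy': 192.86465437834934, 'extrinsics': array([[ 0.99687449, -0.07717815,  0.01687538, -0.6257263 ],
       [ 0.02926046,  0.55911545,  0.82857332, -0.04107816],
       [-0.07338304, -0.82548982,  0.5596262 , -1.46819625],
       [ 0.        ,  0.        ,  0.        ,  1.        ]]), 'shot': 2}
board [(array([ 0.4885,  0.0302, -0.0029]), 0.98), (array([5.342e-01, 4.558e-01, 2.000e-04]), 0.58)]
fence [(array([ 6.385e-01,  3.000e-04, -7.000e-04]), 0.88)]
dog [(array([0.6329, 0.1755, 0.0007]), 0.5), (array([ 0.5339,  0.457 , -0.0038]), 0.5)]
plane [(array([ 0.5652, -0.4444,  0.0039]), 0.9)]
glue [(array([0.5307, 0.4545, 0.0018]), 0.95)]
board 814 [[201, 171], [194, 203], [196, 208], [213, 210], [218, 173]]
fence 919 [[268, 161], [261, 161], [240, 233], [243, 241], [251, 239]]
```

View pics/scene0.png

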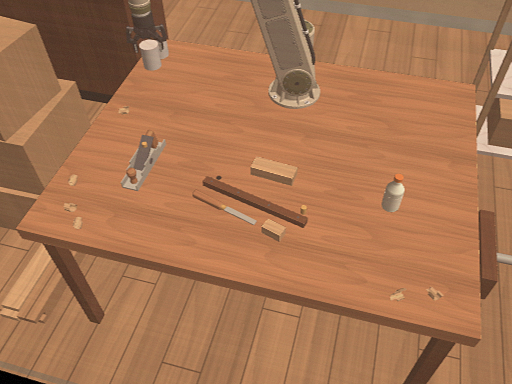

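View pics/side0.png

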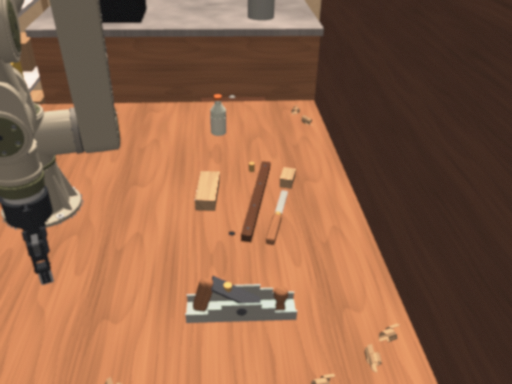

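The scene picture shows the board at (273,171), the brass dog at (304,209), which is the fence's +y end, and the empty hole at (218,178). In the side picture the board is at (207,190), the fence runs from (265,162) to (247,240), and the dog is at (251,166).

```bash
cat >> h.py <<'E'
def quad(t,p):
    r=env.regions_of(t,p)
    if not r: return None
    m=r[0]["mask"].astype(np.uint8);c=max(cv2.findContours(m,0,2)[0],key=cv2.contourArea)
    return cv2.approxPolyDP(c,2,True)[:,0]
E
python3 - <<'E'
from h import *
for n in("side","scene"):
    p=env.read_camera(n)
    for t,z in(("board",.04),("fence",.025),("dog",.03)):
        q=quad(t,p)
        if q is not None:
            for a in q: print(n,t,a,np.round(onz(p,*a,z)[:2],3),np.round(onz(p,*a,0)[:2],3))
w=env.read_camera("wrist");print({k:v for k,v in w.items() if k!="pixels"})
for s in env.landmark_of("dog",p): print(s)
E
```

```text
side board [215 171] [0.514 0.112] [0.514 0.177]
side board [202 172] [0.473 0.108] [0.471 0.173]
side board [194 198] [ 0.451 -0.036] [0.448 0.022]
side board [195 205] [ 0.454 -0.072] [ 0.451 -0.016]
side board [199 208] [ 0.466 -0.087] [ 0.464 -0.032]
side board [210 210] [ 0.497 -0.099] [ 0.496 -0.044]
side board [214 207] [ 0.509 -0.085] [ 0.508 -0.029]
side board [218 173] [0.524 0.099] [0.524 0.164]
side fence [266 161] [0.686 0.192] [0.691 0.235]
side fence [259 164] [0.661 0.174] [0.665 0.216]
side fence [240 234] [ 0.577 -0.193] [ 0.579 -0.162]
side fence [240 238] [ 0.576 -0.21 ] [ 0.578 -0.179]
side fence [245 241] [ 0.589 -0.223] [ 0.591 -0.193]
side fence [251 239] [ 0.605 -0.216] [ 0.608 -0.185]
side fence [269 173] [0.688 0.115] [0.693 0.156]
side fence [269 164] [0.694 0.172] [0.699 0.214]
{'fovy': 61.745571351842344, 'cx': 259.46487902219576, 'cy': 192.37422397128233, 'mount': array([[-1.26192306e-03,  9.45768114e-01,  3.24840088e-01,
         8.40624910e-02],
       [ 9.99998379e-01,  1.61060289e-03, -8.04506156e-04,
         8.78468232e-05],
       [-1.28406466e-03,  3.24838546e-01, -9.45768613e-01,
        -1.43134908e-01],
       [ 0.00000000e+00,  0.00000000e+00,  0.00000000e+00,
         1.00000000e+00]]), 'shot': 5}
```

move_arm(
  targets=[
    [[45, -39, -8], [0, 0, 0], -1],
    [[90, -78, -16], [0, 0, 0], -1],
    [[135, -117, -24], [0, 0, 0], -1],
    [[180, -156, -32], [0, 0, 0], -1],
    [[225, -195, -40], [0, 0, 0], -1],
  ],
)

```text
clock: 1.92
tcp_pos: [0.3442, -0.2759, 0.2718]
orientation: [0.0, 0.984, 0.177, 0.0]
wrist_force: [0.5, -1.2, 0.1]
finger_gap: 0.0854
grip_force: 0.0
```

move_arm(
  targets=[
    [[45, -39, 0], [0, 0, 0], -1],
    [[90, -78, 0], [0, 0, 0], -1],
    [[135, -117, 0], [0, 0, 0], -1],
    [[180, -156, 0], [0, 0, 0], -1],
    [[225, -195, 0], [0, 0, 0], -1],
  ],
)

```text
clock: 2.55
tcp_pos: [0.4871, -0.0143, 0.2716]
orientation: [0.0, 0.984, 0.177, 0.0]
wrist_force: [1.5, -0.9, -0.7]
finger_gap: 0.0855
grip_force: 0.0
```

move_arm(
  targets=[
    [[20, -15, 0], [0, 0, 0.8], -1],
    [[40, -30, 0], [0, 0, 1.6], -1],
    [[52, -40, 0], [0, 0, 2.5], -1],
    [[52, -40, 0], [0, 0, 3.3], -1],
    [[52, -40, 0], [0, 0, 3.3], -1],
  ],
)

```text
clock: 3.18
tcp_pos: [0.5148, 0.0017, 0.2712]
orientation: [-0.014, 0.996, -0.084, 0.001]
wrist_force: [-0.1, 0.2, -0.2]
finger_gap: 0.0854
grip_force: 0.0
```

```bash
cat >> h.py <<'E'
from scipy.spatial.transform import Rotation as R
def wrist(name=None):
    s=env.get_state();p=env.read_camera("wrist")
    q=s["orientation"];T=np.eye(4);T[:3,:3]=R.from_quat([q[1],q[2],q[3],q[0]]).as_matrix();T[:3,3]=s["tcp_pos"]
    p["extrinsics"]=np.linalg.inv(T@np.array(p["mount"]))
    if name: cv2.imwrite(f"pics/{name}.png",p["pixels"][...,::-1])
    return s,p
E
python3 - <<'E'
from h import *
s,p=wrist("w1");print(s["clock"],s["tcp_pos"],s["orientation"])
for t,z in(("board",.04),("fence",.025),("dog",.03)):
    q=quad(t,p)
    if q is not None:
        for a in q: print(t,a,np.round(onz(p,*a,z)[:2],3),np.round(onz(p,*a,0)[:2],3))
    print(t,[(np.round(r["centre"],4),round(r["confidence"],2)) for r in env.landmark_of(t,p)][:2])
E
```

```text
3.175 [0.51477132 0.00172714 0.27122159] [-1.44166644e-02  9.96336469e-01 -8.42920723e-02  8.03909253e-04]
board [308 151] [ 0.514 -0.049] [ 0.505 -0.053]
board [305 147] [ 0.519 -0.047] [ 0.511 -0.05 ]
board [186 154] [0.534 0.094] [0.527 0.106]
board [176 161] [0.527 0.108] [0.52  0.121]
board [182 204] [0.472 0.114] [0.459 0.128]
board [184 207] [0.468 0.113] [0.454 0.127]
board [308 200] [ 0.453 -0.042] [ 0.437 -0.045]
board [(array([ 0.4878,  0.0357, -0.004 ]), 0.59)]
fence [70 17] [0.7   0.187] [0.707 0.201]
fence [72 44] [0.674 0.195] [0.679 0.209]
fence [75 47] [0.671 0.193] [0.676 0.206]
fence [150  54] [0.649 0.111] [0.653 0.119]
fence [421  72] [ 0.579 -0.186] [ 0.578 -0.197]
fence [428  71] [ 0.578 -0.194] [ 0.577 -0.205]
fence [434  45] [ 0.604 -0.2  ] [ 0.605 -0.212]
fence [430  42] [ 0.608 -0.196] [ 0.609 -0.207]
fence [(array([ 6.399e-01, -6.000e-04, -6.000e-04]), 0.83)]
dog [93 72] [0.642 0.179] [0.645 0.194]
dog [94 81] [0.632 0.181] [0.635 0.196]
dog [100  85] [0.627 0.175] [0.629 0.19 ]
dog [114  84] [0.625 0.159] [0.627 0.173]
dog [118  80] [0.628 0.153] [0.631 0.166]
dog [118  74] [0.635 0.151] [0.638 0.164]
dog [113  69] [0.641 0.155] [0.644 0.169]
dog [97 68] [0.645 0.173] [0.649 0.188]
dog [(array([ 0.6352,  0.1728, -0.0037]), 0.78)]
```

View pics/w1.png

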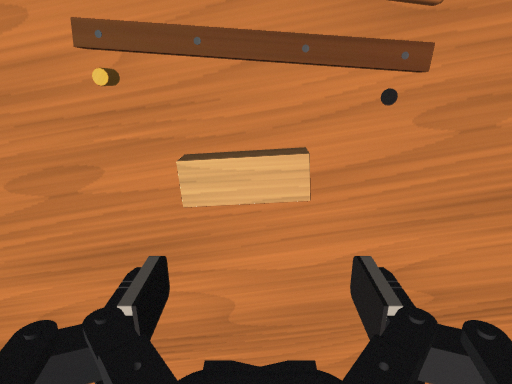

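The wrist picture shows the board with top corners near (177,161), (308,151), (308,200) and (183,206). The fence's near edge runs from (72,46) to (430,71), the dog's top is at (99,76) and the hole is at (389,96). The arm stopped short of the last target, so I'll check whether it settles.

move_arm(
  targets=[
    [[0, 0, 0], [0, 0, 0], -1],
    [[0, 0, 0], [0, 0, 0], -1],
  ],
)

```text
clock: 3.78
tcp_pos: [0.5149, 0.0032, 0.2713]
orientation: [-0.015, 0.996, -0.083, 0.001]
wrist_force: [0.3, -0.5, 0.0]
finger_gap: 0.086
grip_force: 0.0
```

Run:
```python
from h import *
s,p=wrist();print(s["tcp_pos"],s["orientation"],s["joint_pos"])
for t,z in(("board",.04),("fence",.025),("dog",.03)):
    q=quad(t,p)
    if q is not None:
        P=np.array([onz(p,*a,z)[:2] for a in cv2.boxPoints(cv2.minAreaRect(q))]);print(t,P.round(3).tolist(),P.mean(0))
        r=cv2.minAreaRect((np.array([onz(p,*a,z)[:2] for a in q])*1e3).astype(np.float32));print(r)
    print(t,[(np.round(r["centre"],4),round(r["confidence"],2)) for r in env.landmark_of(t,p)][:2])
```

```text
[0.51490826 0.00323166 0.27130393] [-1.45766928e-02  9.96451083e-01 -8.28970823e-02  9.13036528e-04] [-0.16697793  0.18502759 -0.02494371  1.36145092  0.02920485  3.14060797]
board [[0.536, 0.105], [0.519, -0.05], [0.452, -0.046], [0.47, 0.119]] [0.49426817 0.03194598]
((493.9630126953125, 31.66952133178711), (158.59237670898438, 66.64183044433594), 83.9368896484375)
board [(array([ 0.485 ,  0.0346, -0.0021]), 0.95)]
fence [[0.671, 0.201], [0.699, 0.188], [0.606, -0.201], [0.576, -0.198]] [ 0.63782942 -0.00260623]
((637.7963256835938, -2.8668060302734375), (399.34527587890625, 29.79261589050293), 76.51612091064453)
fence [(array([ 0.6405, -0.0055,  0.0013]), 0.77)]
dog [[0.629, 0.185], [0.646, 0.177], [0.639, 0.148], [0.622, 0.155]] [0.63425409 0.16638178]
((634.3193359375, 166.6470947265625), (29.783164978027344, 18.551774978637695), 76.25628662109375)
dog [(array([ 0.6367,  0.1735, -0.002 ]), 0.96)]
```

Joint 6 reached its limit at 3.14. I'll use the half-turn orientation instead, with tool y along the fence and tool x towards the robot.

move_arm(
  targets=[
    [[0, 0, 0], [0, 0, -1], -1],
    [[0, 0, 0], [0, 0, -2], -1],
    [[0, 0, 0], [0, 0, -3], -1],
    [[0, 0, 0], [0, 0, -4], -1],
    [[0, 0, 0], [0, 0, -5], -1],
  ],
)

```text
clock: 4.75
tcp_pos: [0.5149, 0.003, 0.2713]
orientation: [-0.013, 0.937, 0.348, 0.007]
wrist_force: [-0.1, -0.2, -0.2]
finger_gap: 0.0854
grip_force: 0.0
```

move_arm(
  targets=[
    [[0, 0, 0], [0, 0, -1], -1],
    [[0, 0, 0], [0, 0, -2], -1],
    [[0, 0, 0], [0, 0, -3], -1],
    [[0, 0, 0], [0, 0, -4], -1],
    [[0, 0, 0], [0, 0, -5], -1],
  ],
)

```text
clock: 5.38
tcp_pos: [0.5149, 0.003, 0.2713]
orientation: [-0.009, 0.702, 0.712, 0.012]
wrist_force: [0.7, 0.6, -0.1]
finger_gap: 0.0856
grip_force: 0.0
```

move_arm(
  targets=[
    [[0, 0, 0], [0, 0, -1], -1],
    [[0, 0, 0], [0, 0, -2], -1],
    [[0, 0, 0], [0, 0, -3], -1],
    [[0, 0, 0], [0, 0, -4], -1],
    [[0, 0, 0], [0, 0, -5], -1],
  ],
)

```text
clock: 6.0
tcp_pos: [0.5149, 0.003, 0.2713]
orientation: [-0.003, 0.335, 0.942, 0.014]
wrist_force: [0.4, -0.2, -0.2]
finger_gap: 0.0856
grip_force: 0.0
```

```bash
cat >> h.py <<'E'
def goal(pos,yawdeg):
    "shift (mm) and turn (10 deg) from measured pose to a straight-down pose at pos with tool x at yaw"
    s=env.get_state();q=s["orientation"];A=R.from_quat([q[1],q[2],q[3],q[0]])
    B=R.from_euler("z",yawdeg,degrees=True)*R.from_euler("x",180,degrees=True)
    sh=A.inv().apply(np.array(pos)-s["tcp_pos"])*1e3
    print(s["clock"],"tcp",s["tcp_pos"].round(4),"j6",s["joint_pos"][5].round(2),"tool x",A.apply([1,0,0]).round(3),"z",A.apply([0,0,1]).round(3),"\nshift",sh.round(1),"turn",((A.inv()*B).as_rotvec(degrees=True)/10).round(3))
E
python3 -c "
from h import *
goal([.40,.03,.16],166.5)"
```

```text
6.0 tcp [0.5149 0.003  0.2713] j6 0.52 tool x [-0.775  0.632  0.015] z [ 0.004  0.029 -1.   ] 
shift [104.4 -54.5 111.6] turn [ 0.16  -0.053 -2.571]
```

```bash
python3 -c "
from h import *
goal([.423,.049,.16],166.5)"
```

```text
6.0 tcp [0.5149 0.003  0.2713] j6 0.52 tool x [-0.775  0.632  0.015] z [ 0.004  0.029 -1.   ] 
shift [ 98.6 -25.2 112.2] turn [ 0.16  -0.053 -2.571]
```

move_arm(
  targets=[
    [[33, -8, 28], [0.05, -0.02, -0.85], -1],
    [[66, -17, 56], [0.11, -0.04, -1.7], -1],
    [[98, -25, 84], [0.16, -0.05, -2.57], -1],
    [[98, -25, 112], [0.16, -0.05, -2.57], -1],
    [[98, -25, 112], [0.16, -0.05, -2.57], -1],
  ],
)

```text
clock: 6.62
tcp_pos: [0.4221, 0.0497, 0.1589]
orientation: [-0.002, 0.12, 0.993, 0.0]
wrist_force: [0.8, 0.3, -0.6]
finger_gap: 0.0854
grip_force: 0.0
```

```bash
python3 -c "
from h import *
s,p=wrist('w2')
goal([.423,.049,.01],166.5)
for t in('board','fence','dog'): print(t,[(np.round(r['centre'],4),round(r['confidence'],2)) for r in env.landmark_of(t,p)][:1])"
```

```text
6.675 tcp [0.4234 0.0494 0.1602] j6 0.17 tool x [-0.971  0.239  0.002] z [-0.002  0.    -1.   ] 
shift [ 1.000e-01 -5.000e-01  1.502e+02] turn [-0.    -0.01  -0.033]
board [(array([ 0.4882,  0.0363, -0.006 ]), 0.93)]
fence [(array([ 0.643 , -0.0032, -0.0022]), 0.84)]
dog []
```

View pics/w2.png

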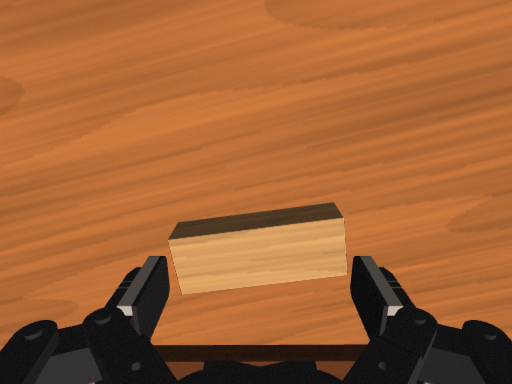

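The wrist picture shows the board's top at about (170–347, 215–293), in front of the two open fingers. The fence's edge is parallel to the image rows at row 350. Next I descend behind the board and push.

move_arm(
  targets=[
    [[0, 0, 45], [0, 0, 0], -1],
    [[0, 0, 90], [0, 0, 0], -1],
    [[0, 0, 130], [0, 0, 0], -1],
    [[0, 0, 150], [0, 0, 0], -1],
    [[0, 0, 150], [0, 0, 0], -1],
  ],
)

```text
clock: 7.45
tcp_pos: [0.4235, 0.0492, 0.0097]
orientation: [-0.001, 0.121, 0.993, 0.0]
wrist_force: [-0.9, 0.6, -0.6]
finger_gap: 0.0852
grip_force: 0.0
```

move_arm(
  targets=[
    [[-12, 0, 0], [0, 0, 0], -1],
    [[-24, 0, 0], [0, 0, 0], -1],
    [[-36, 0, 0], [0, 0, 0], -1],
    [[-48, 0, 0], [0, 0, 0], -1],
    [[-60, 0, 0], [0, 0, 0], -1],
  ],
)

```text
clock: 8.07
tcp_pos: [0.4825, 0.0348, 0.0102]
orientation: [-0.001, 0.12, 0.993, 0.0]
wrist_force: [-2.6, 0.5, 1.7]
finger_gap: 0.0854
grip_force: 1.3
```

move_arm(
  targets=[
    [[-12, 0, 0], [0, 0, 0], -1],
    [[-24, 0, 0], [0, 0, 0], -1],
    [[-36, 0, 0], [0, 0, 0], -1],
    [[-48, 0, 0], [0, 0, 0], -1],
    [[-50, 0, 0], [0, 0, 0], -1],
  ],
)

```text
clock: 8.7
tcp_pos: [0.5322, 0.0227, 0.0102]
orientation: [0.001, 0.121, 0.993, 0.0]
wrist_force: [-1.1, 0.5, 0.5]
finger_gap: 0.0854
grip_force: 0.5
```

```bash
cat > m.py <<'E'
from h import *
import sys
goal([.5,.0,.01],166.5)
c=np.array([.639,-.001]);fx=np.array([np.cos(np.radians(-13.5)),np.sin(np.radians(-13.5))]);fy=np.array([-fx[1],fx[0]])
fr=lambda P:np.round([(np.array(P)[:2]-c)@fx*1e3,(np.array(P)[:2]-c)@fy*1e3],1)
print("tcp in fence",fr(env.get_state()["tcp_pos"]))
def look(p):
    for t,z in(("board",.04),("fence",.025),("dog",.03)):
        l=env.landmark_of(t,p);q=quad(t,p)
        print(p["shot"],t,[(fr(r["centre"]),round(r["confidence"],2)) for r in l][:1])
        if q is not None and t!="dog": print("   ",[fr(onz(p,*a,z)).tolist() for a in q])
look(env.read_camera("side"));s,p=wrist(sys.argv[1] if len(sys.argv)>1 else None);look(p)
E
python3 m.py w3
```

```text
8.7 tcp [0.5322 0.0227 0.0102] j6 0.13 tool x [-0.971  0.239 -0.001] z [ 0.001  0.    -1.   ] 
shift [ 25.8 -29.7   0.2] turn [ 0.001  0.006 -0.035]
tcp in fence [-109.4   -1.9]
9 board [(array([-66.4,  -5.2]), 0.89)]
    [[-49.5, 74.7], [-97.9, 59.5], [-100.6, -75.0], [-93.8, -119.3], [-81.4, -136.5], [-35.4, -137.7], [-29.7, -122.2], [-30.0, -2.9]]
9 fence [(array([-2.5,  3.3]), 0.81)]
    [[-18.1, 188.7], [-12.4, -52.6], [-18.8, -197.2], [-14.9, -218.2], [-2.2, -228.7], [13.5, -225.8], [18.0, -203.7], [17.5, 149.4], [10.7, 200.9]]
9 dog [(array([-49.5, 172.9]), 0.46)]
10 board [(array([-69.4,  -4.3]), 0.81)]
    [[-86.7, -50.7], [-63.8, -40.8], [-69.8, -28.7], [-75.2, -27.0], [-75.1, -13.4], [-72.1, -4.7], [-75.0, 9.4], [-74.9, 22.6], [-69.5, 24.2], [-63.4, 36.2], [-85.6, 46.5], [-109.4, 36.0], [-122.0, 35.0], [-122.5, -39.1], [-109.9, -40.0]]
10 fence []
10 dog []
```

move_arm(
  targets=[
    [[-6, 0, 0], [0, 0, 0], -1],
    [[-12, 0, 0], [0, 0, 0], -1],
    [[-16, 0, 0], [0, 0, 0], -1],
    [[-19, 0, 0], [0, 0, 0], -1],
    [[-21, 0, 0], [0, 0, 0], -1],
  ],
)

```text
clock: 10.02
tcp_pos: [0.5511, 0.018, 0.01]
orientation: [-0.0, 0.12, 0.993, 0.0]
wrist_force: [-2.3, 0.2, 0.2]
finger_gap: 0.0855
grip_force: 0.9
```

move_arm(
  targets=[
    [[-1, 0, 0], [0, 0, 0], -1],
    [[-2, 0, 0], [0, 0, 0], -1],
  ],
)

```text
clock: 10.28
tcp_pos: [0.5529, 0.0176, 0.01]
orientation: [-0.0, 0.12, 0.993, 0.0]
wrist_force: [-1.5, 0.2, -0.2]
finger_gap: 0.0853
grip_force: 0.6
```

move_arm(
  targets=[
    [[-1, 0, 0], [0, 0, 0], -1],
    [[-2, 0, 0], [0, 0, 0], -1],
  ],
)

```text
clock: 10.52
tcp_pos: [0.5549, 0.0171, 0.0101]
orientation: [-0.0, 0.12, 0.993, 0.0]
wrist_force: [-1.1, -0.3, -1.0]
finger_gap: 0.0855
grip_force: 0.6
```

move_arm(
  targets=[
    [[-1, 0, 0], [0, 0, 0], -1],
    [[-2, 0, 0], [0, 0, 0], -1],
  ],
)

```text
clock: 10.78
tcp_pos: [0.5549, 0.017, 0.01]
orientation: [-0.002, 0.12, 0.993, 0.0]
wrist_force: [-8.0, 1.3, 6.4]
finger_gap: 0.0854
grip_force: 4.1
```

The board met the fence with 8 N at TCP x = -86 mm in the fence frame, as predicted. I'll retreat, lift, close the fingers, and go to the board's -y end.

move_arm(
  targets=[
    [[20, 0, 0], [0, 0, 0], -1],
    [[20, 0, -50], [0, 0, 0], 1],
    [[10, -35, -80], [0, 0, 0], 1],
    [[-10, -75, -80], [0, 0, 0], 1],
    [[-41, -116, -80], [0, 0, 0], 1],
  ],
)

```text
clock: 11.4
tcp_pos: [0.5702, -0.1071, 0.0916]
orientation: [0.001, 0.12, 0.993, -0.0]
wrist_force: [0.8, 1.0, -0.9]
finger_gap: 0.012
grip_force: 0.0
```

```bash
python3 m.py w4
```

```text
11.4 tcp [ 0.5702 -0.1071  0.0916] j6 -0.08 tool x [-0.971  0.238 -0.003] z [ 0.003 -0.001 -1.   ] 
shift [93.9 87.3 81.3] turn [-0.001  0.017 -0.028]
tcp in fence [ -42.1 -119.3]
11 board [(array([-44.4,  -8.3]), 0.57)]
    [[-20.7, 74.0], [-57.8, 67.1], [-47.9, -38.9], [-53.7, -55.9], [-77.9, -55.1], [-59.3, -132.4], [-13.4, -133.6], [-13.1, 45.8]]
11 fence [(array([1.1, 0.2]), 0.96)]
    [[7.4, 200.2], [-12.5, 196.5], [-16.9, -192.5], [-11.5, -221.9], [16.1, -225.4], [19.1, 137.0]]
11 dog []
12 board [(array([-44.7,  -8.8]), 0.97)]
    [[-82.3, -91.9], [-34.9, -92.1], [-15.4, -86.7], [-14.6, 53.7], [-82.8, 36.8]]
12 fence [(array([ 3.9, -1.8]), 0.95)]
    [[-14.7, -201.1], [15.1, -199.5], [14.5, -144.1], [-5.3, -140.3], [-11.1, -135.7], [-11.9, -129.8], [-19.2, -126.8], [-19.9, -111.6], [-18.3, -107.3], [-10.9, -105.7], [-10.9, -100.6], [-5.9, -96.1], [15.7, -91.1], [15.7, 72.3], [-4.9, 67.2], [-5.8, -83.6], [-25.4, -90.9], [-25.1, -191.3]]
12 dog [(array([ 4.3, -0.3]), 0.68)]
```

View pics/w4.png

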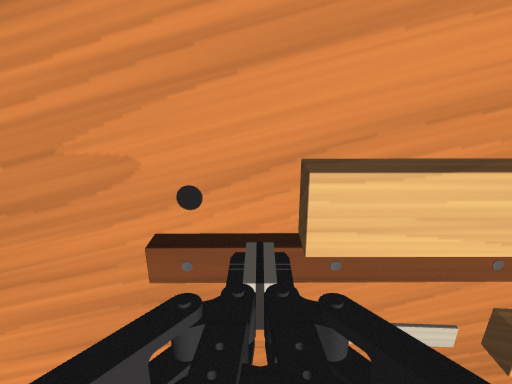

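The picture shows the board, with its left end at column 303, flat along the fence at row 257. The shut fingers are clear to its left at column 260. Next I descend and push along the fence.

move_arm(
  targets=[
    [[4, 0, 25], [0, 0, 0], 1],
    [[4, 0, 50], [0, 0, 0], 1],
    [[4, 0, 73], [0, 0, 0], 1],
    [[4, 0, 73], [0, 0, 0], 1],
  ],
)

```text
clock: 12.6
tcp_pos: [0.5632, -0.1041, 0.0154]
orientation: [-0.002, 0.12, 0.993, 0.001]
wrist_force: [-0.7, 0.3, 0.1]
finger_gap: 0.0002
grip_force: 0.0
```

move_arm(
  targets=[
    [[0, 10, 0], [0, 0, 0], 1],
    [[0, 20, 0], [0, 0, 0], 1],
    [[0, 30, 0], [0, 0, 0], 1],
    [[0, 40, 0], [0, 0, 0], 1],
    [[0, 50, 0], [0, 0, 0], 1],
  ],
)

```text
clock: 13.22
tcp_pos: [0.5774, -0.0558, 0.0176]
orientation: [0.0, 0.12, 0.993, -0.0]
wrist_force: [-0.5, -2.6, 2.6]
finger_gap: 0.0
grip_force: 1.5
```

```bash
python3 m.py
```

```text
13.225 tcp [ 0.5774 -0.0558  0.0176] j6 0.01 tool x [-0.971  0.239 -0.   ] z [ 0. -0. -1.] 
shift [88.5 35.7  7.5] turn [-0.001  0.001 -0.033]
tcp in fence [-47.1 -67.6]
13 board [(array([-47.7,  25.7]), 0.85)]
    [[-22.2, 104.3], [-38.0, 101.4], [-47.6, 45.2], [-30.4, -102.7], [-15.5, -104.9], [-11.8, 57.8]]
13 fence [(array([-1.9,  2.3]), 0.94)]
    [[0.7, 199.0], [-17.2, 182.2], [-18.9, -165.9], [-8.2, -225.5], [10.9, -226.3], [17.3, -199.4], [14.7, 51.3], [23.9, 125.3], [12.4, 187.8]]
13 dog [(array([-49. , 169.7]), 0.54)]
14 board [(array([-45.4,  28.8]), 0.75)]
    [[-87.9, -56.0], [-55.0, -55.2], [-46.9, -53.2], [-41.2, -50.0], [-39.0, -43.6], [-43.2, -39.0], [-42.1, -31.4], [-15.1, 8.7], [-14.8, 49.6], [-87.3, 31.7], [-87.7, -24.2], [-89.0, -28.7]]
14 fence []
    [[-31.0, -113.1], [-31.4, -181.0], [-23.7, -191.0], [-12.5, -201.6], [14.4, -201.1], [14.6, -179.8], [-7.0, -145.9]]
14 dog []
```

move_arm(
  targets=[
    [[0, 12, 0], [0, 0, 0], 1],
    [[0, 24, 0], [0, 0, 0], 1],
    [[0, 34, 0], [0, 0, 0], 1],
    [[0, 43, 0], [0, 0, 0], 1],
    [[0, 48, 0], [0, 0, 0], 1],
  ],
)

```text
clock: 14.55
tcp_pos: [0.5885, -0.0088, 0.017]
orientation: [-0.0, 0.12, 0.993, 0.0]
wrist_force: [-0.3, -1.8, 0.2]
finger_gap: -0.0001
grip_force: 0.7
```

move_arm(
  targets=[
    [[0, 1, 0], [0, 0, 0], 1],
    [[0, 2, 0], [0, 0, 0], 1],
  ],
)

```text
clock: 14.8
tcp_pos: [0.5888, -0.0078, 0.0171]
orientation: [-0.0, 0.121, 0.993, 0.0]
wrist_force: [0.0, -0.9, -0.8]
finger_gap: 0.0
grip_force: 0.6
```

move_arm(
  targets=[
    [[0, 1, 0], [0, 0, 0], 1],
    [[0, 2, 0], [0, 0, 0], 1],
  ],
)

```text
clock: 15.05
tcp_pos: [0.5893, -0.0059, 0.0171]
orientation: [-0.0, 0.121, 0.993, 0.0]
wrist_force: [-0.8, -1.2, -1.1]
finger_gap: 0.0001
grip_force: 0.6
```

move_arm(
  targets=[
    [[0, 1, 0], [0, 0, 0], 1],
    [[0, 2, 0], [0, 0, 0], 1],
  ],
)

```text
clock: 15.3
tcp_pos: [0.5896, -0.0047, 0.0171]
orientation: [-0.0, 0.121, 0.993, -0.001]
wrist_force: [-2.2, -5.5, -0.4]
finger_gap: -0.0001
grip_force: 3.3
```

move_arm(
  targets=[
    [[0, 1, 0], [0, 0, 0], 1],
    [[0, 2, 0], [0, 0, 0], 1],
  ],
)

```text
clock: 15.55
tcp_pos: [0.5897, -0.0045, 0.0171]
orientation: [-0.001, 0.121, 0.993, -0.003]
wrist_force: [-3.0, -12.4, 0.3]
finger_gap: 0.0
grip_force: 6.4
```

move_arm(
  targets=[
    [[0, 1, 0], [0, 0, 0], 1],
  ],
)

```text
clock: 15.68
tcp_pos: [0.5897, -0.0045, 0.0172]
orientation: [-0.001, 0.122, 0.993, -0.004]
wrist_force: [-3.8, -15.8, 1.7]
finger_gap: -0.0001
grip_force: 8.0
```

The board reached the dog and the force rose to 16 N. I'll back off, lift, and go behind the board with open fingers to look and press.

move_arm(
  targets=[
    [[0, -25, 0], [0, 0, 0], 1],
    [[10, -25, -50], [0, 0, 0], 1],
    [[50, -5, -93], [0, 0, 0], -1],
    [[75, 40, -93], [0, 0, 0], -1],
    [[75, 90, -93], [0, 0, 0], -1],
  ],
)

```text
clock: 16.3
tcp_pos: [0.5382, 0.1058, 0.1115]
orientation: [0.0, 0.121, 0.993, 0.001]
wrist_force: [1.5, -0.3, -0.2]
finger_gap: 0.0542
grip_force: 0.0
```

```bash
python3 m.py w5
```

```text
16.3 tcp [0.5382 0.1058 0.1115] j6 0.29 tool x [-0.971  0.24  -0.   ] z [ 0.001  0.001 -1.   ] 
shift [  11.7 -112.   101.3] turn [ 0.008  0.001 -0.038]
tcp in fence [-122.9   80.3]
15 board [(array([-44.8,  78.9]), 0.61)]
    [[-74.2, 158.7], [-77.7, 5.1], [-66.3, -53.0], [-19.1, -49.5], [-15.2, 143.7], [-31.0, 160.3]]
15 fence [(array([-2.8,  1.6]), 0.6)]
    [[5.0, 193.0], [-13.0, 176.3], [-17.5, -142.5], [-2.9, -224.6], [12.8, -221.7], [16.7, 130.2]]
15 dog []
16 board [(array([-46.9,  78. ]), 0.84)]
    [[-83.3, 3.9], [-79.9, 7.4], [-63.2, 8.0], [-44.8, 5.3], [-31.5, -0.8], [-15.6, -0.9], [-15.8, 109.8], [-12.5, 147.7], [-14.5, 156.5], [-26.4, 157.9], [-41.9, 150.1], [-54.9, 147.5], [-78.8, 148.5], [-83.0, 152.6], [-93.1, 145.8], [-94.1, 11.0]]
16 fence []
    [[8.6, -19.2], [15.3, -18.2], [17.0, 61.5], [13.3, 174.8], [-9.6, 164.7], [0.0, 162.1], [-1.2, -6.6], [-13.0, -8.0]]
16 dog []
```

View pics/w5.png

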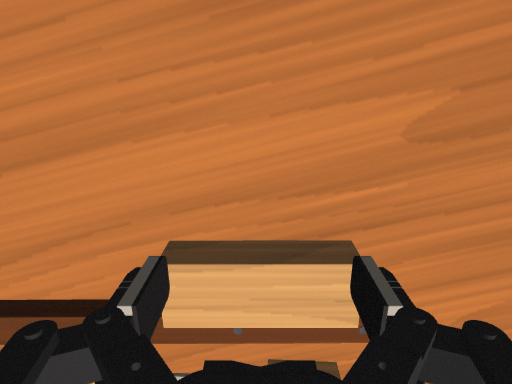

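The board lies along the fence, its near edge parallel in the picture and the dog at its right end. I'll press it gently against the fence, with a slight bias towards the dog.

move_arm(
  targets=[
    [[0, 0, 35], [0, 0, 0], -1],
    [[0, 0, 70], [0, 0, 0], -1],
    [[0, 0, 101], [0, 0, 0], -1],
    [[-15, 0, 101], [0, 0, 0], -1],
    [[-30, 0, 101], [0, 0, 0], -1],
  ],
)

```text
clock: 17.62
tcp_pos: [0.5707, 0.0969, 0.0103]
orientation: [0.001, 0.12, 0.993, 0.0]
wrist_force: [-0.1, 0.8, 0.6]
finger_gap: 0.0859
grip_force: 0.0
```

move_arm(
  targets=[
    [[-3, 0, 0], [0, 0, 0], -1],
    [[-5, 0, 0], [0, 0, 0], -1],
    [[-6, 0, 0], [0, 0, 0], -1],
    [[-7, 0, 0], [0, 0, 0], -1],
  ],
)

```text
clock: 18.12
tcp_pos: [0.574, 0.0961, 0.0093]
orientation: [-0.001, 0.12, 0.993, 0.0]
wrist_force: [-6.0, 2.2, 4.7]
finger_gap: 0.0855
grip_force: 3.2
```

move_arm(
  targets=[
    [[-2, 1, 0], [0, 0, 0], -1],
    [[-2, 3, 0], [0, 0, 0], -1],
    [[-2, 4, 0], [0, 0, 0], -1],
  ],
)

```text
clock: 18.5
tcp_pos: [0.5744, 0.0983, 0.0081]
orientation: [-0.003, 0.12, 0.993, -0.001]
wrist_force: [-7.6, -3.7, 2.2]
finger_gap: 0.0854
grip_force: 3.6
```

move_arm(
  targets=[
    [[25, 0, 0], [0, 0, 0], -1],
    [[50, 0, -30], [0, 0, 0], -1],
    [[60, -20, -80], [0, 0, 0], -1],
    [[70, -40, -130], [0, 0, 0], -1],
    [[70, -50, -180], [0, 0, 0], -1],
  ],
)

```text
clock: 19.12
tcp_pos: [0.4976, 0.0664, 0.191]
orientation: [0.0, 0.121, 0.993, -0.0]
wrist_force: [0.9, -0.1, -0.2]
finger_gap: 0.0852
grip_force: 0.0
```

move_arm(
  targets=[
    [[-50, 50, -50], [0, 0, 0], -1],
    [[-50, 50, -50], [0, 0, 0], -1],
    [[-50, 50, -50], [0, 0, 0], -1],
    [[-50, 50, -50], [0, 0, 0], -1],
  ],
)

```text
clock: 19.62
tcp_pos: [0.5578, 0.1033, 0.2382]
orientation: [-0.001, 0.12, 0.993, -0.0]
wrist_force: [0.1, -0.3, 0.1]
finger_gap: 0.0853
grip_force: 0.0
```

```bash
python3 m.py w6; python3 -c "
from h import *
p=env.read_camera('scene')['pixels'][120:270,170:430];cv2.imwrite('pics/s6.png',cv2.resize(p[...,::-1],None,fx=3,fy=3,interpolation=2))"
```

```text
19.625 tcp [0.5578 0.1033 0.2382] j6 0.28 tool x [-0.971  0.239  0.002] z [-0.002 -0.    -1.   ] 
shift [  31.  -114.   228.3] turn [-0.004 -0.012 -0.034]
tcp in fence [-103.3   82.5]
17 board [(array([-45.2,  79.9]), 0.81)]
    [[-70.9, 159.4], [-73.4, -16.5], [-54.7, -50.8], [-16.2, -49.0], [-16.1, 150.0]]
17 fence [(array([-3.2,  2. ]), 0.86)]
    [[10.7, 200.9], [-17.2, 182.2], [-16.9, -192.5], [-10.8, -226.0], [17.4, -216.7]]
17 dog [(array([ 80. , 123.9]), 0.35)]
18 board [(array([-48.1,  79.4]), 0.62)]
    [[-75.8, -0.2], [-16.2, -0.3], [-16.4, 157.7], [-73.5, 157.8], [-84.0, 150.5], [-85.0, 8.4]]
18 fence [(array([ 4.4, -3.2]), 0.58)]
    [[-7.4, -201.9], [16.4, -201.3], [14.8, 196.2], [-12.8, 197.5], [-22.2, 190.6], [-23.6, 179.6], [-22.4, 162.7], [-6.3, 159.9], [-8.2, 76.1], [-4.6, -1.8], [-7.4, -6.5], [-23.6, -8.9], [-24.8, -175.8], [-16.9, -195.9]]
18 dog [(array([-43. , 166.4]), 0.63)]
```

View pics/w6.png

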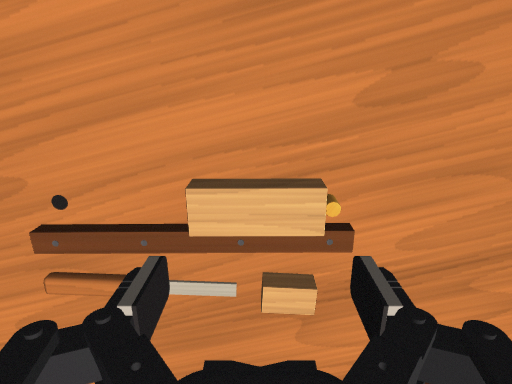

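View pics/s6.png

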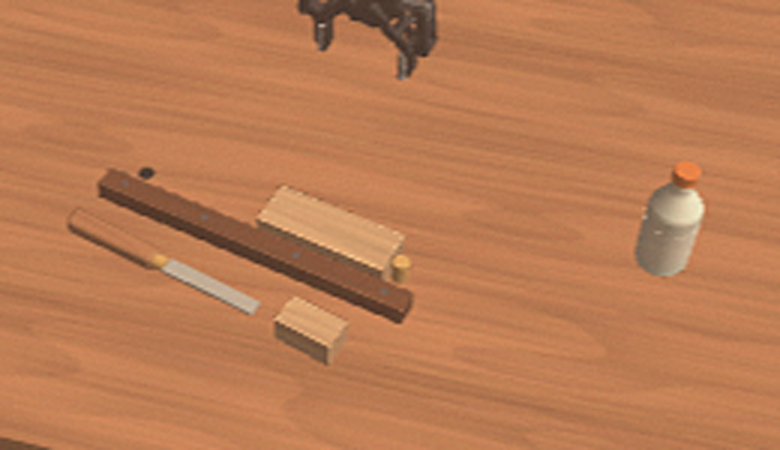

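The wrist picture shows the board (187–327, 180–236) flat along the fence at row 236, with its right end touching the dog at (333,209). The scene crop agrees: the chisel, offcut and glue look undisturbed and the hand is well clear.

```bash
python3 -c "
from h import *
print(env.hand_in())"
```

```text
the job is handed in; nothing more can be done
None
```

The job is handed in at about 20 s. The last pictures show the pine board flat against the fence with its end against the brass dog, the chisel, offcut and glue bottle where they were, and the hand clear; the plane was not in those last pictures, but the hand did not touch it.

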